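# Lay out the child's snack row on the marble counter

## Task

Set the white dish gently in the middle of the cork mat and put the dark wooden lid on it, stand the orange cup in the middle of the blue coaster, and stand the aluminium measuring cup on the counter midway between the two, in line with them, handle towards the robot. Lay the wooden spoon on the counter close beside the cork mat, on the side away from the coaster: level with the dish, parallel to the mat's edge, hollow side up, handle towards the robot. Leave the green cup and the honey jar where they stand.

Things in the scene. Friction and masses are not known exactly. Their poses are not given: they have to be found in the camera images.
- cork_mat: Square cork mat, 90 x 90 mm, 6 mm thick, fixed flat on the counter. Origin: centre of its underside. Its x axis points away from the robot (yaw within 0.1 rad), z up. The centre of the coaster lies on its y axis line, 230 to 250 mm away, on the left (+y) or on the right (-y).
- coaster: Round blue ceramic coaster, 90 mm across, 5 mm thick, fixed flat on the counter. Origin: centre of its underside.
- dish: White ceramic dish (ramekin), round with straight sides, 64 mm outside diameter, 35 mm tall, wall 4 mm, open at the top. Loose, upright. Origin: centre of its underside. 0.16 kg. Can be gripped across its outside from above.
- lid: Dark wooden lid: flat disc 70 mm across, 8 mm thick, with a round knob 24 mm across and 22 mm tall on top (30 mm in all). Flat underneath, it simply lies on the dish's rim. Loose, 0.05 kg. Starts flat on the counter, knob up. Origin: centre of its underside.
- orange_cup: Orange plastic spill-proof cup, closed, with an orange lid, white stripes and a small white spout, round: 64 mm across (lid 65 mm), 78 mm tall including the off-centre spout (70 mm without). Loose, upright, 0.12 kg. Origin: centre of its underside.
- measure: Aluminium measuring cup, round, 54 mm outside diameter, 38 mm tall, wall 3 mm, open at the top; a flat handle 14 mm wide sticks out level near the rim (33 to 37 mm above the underside) along its own -x axis, to 80 mm from the axis. Loose, upright, 0.09 kg. Origin: centre of the round cup's underside.
- spoon: Wooden spoon lying flat, hollow side up, 139 mm long. Handle 12 mm wide and 10 mm thick, rounded, from x = -70 to +36 mm; round bowl 38 mm across and 10 mm high centred at x = +50 mm. Its own x axis points from the handle's end to the bowl. Origin: on its underside, on the handle, midway along the spoon; it can be gripped across the handle there. Loose, 0.03 kg.
- green_cup: Green plastic spill-proof cup, same shape as the orange one (64 mm across, 78 mm tall). Loose bystander: leave it where it stands. Origin: centre of its underside.
- honey_jar: Amber honey jar with a red lid, 60 mm across, 75 mm tall. Loose bystander: leave it where it stands. Origin: centre of its underside.
Mind the look-alikes: they are no part of the job. There is more than one size of the measure; the one meant has the size given above.

How it is judged:
By the outcome, as a careful person would: the job done as asked, in the order asked, and still so for the second after the job is handed in, with the robot touching nothing.
It also fails if it takes over 138 s, if anything falls off the work surface, if the arm or the gripper's body presses on something with over 40 N, if the wrist force passes 120 N, or if a joint passes its speed limit or range.

## Robot

A 6-joint arm with a two-finger parallel gripper is mounted at the origin on the work surface. World frame = base frame: x ahead of the robot, y to its left, z up, the work surface at z = 0. Lengths are in m, angles in rad, forces in N, time in s.
With the tool pointing down it reaches from about 0.4 to 0.825 m from the base axis. Payload 7 kg.
Tool frame: the origin (TCP) lies at the very end of the fingers, on their centre line; the grasp point (between the pads) lies 19 mm behind it; z points along the fingers, y is the line along which they close (so a half turn about z gives the same grasp; the last joint's range is limited). The gripper opens to 88 mm and grips with 3 to 60 N. Pads are 19 mm wide; open, the fingers measure 130 mm over their backs; the gripper's body (78 mm by 193 mm) begins 47 mm behind the grasp point.
Start: joints at [1.496, 0.359, 0.012, 0, -1.224, -0.288], TCP at [0.24, 0.631, 0.227] pointing down, gripper open.
Joint ranges: [-3.07, 3.07], [-1.43, 2.12], [-1.02, 1.25], [-3.03, 1.67], [-3.05, -0], [-3.03, 3.03]. Speed limits (rad/s): [2.39, 2.39, 3.01, 3.14, 3.14, 3.14].

## Interface

Orientations are given as [roll, pitch, yaw] about the fixed x, y, z axes, in that order (R = Rz(yaw) Ry(pitch) Rx(roll)).
In Python, from station import arm, grab_frame gives the robot as it stands.
- The arm moves only by the tool jog_arm, never from a script. Its argument "deltas" is a list that holds one entry, the list of rows, each a list of 4 numbers: the shift along the tool's x, y, z in units of 60 mm (1.0 is 60 mm), then the turn about the tool's z in units of 5 degrees (1.0 is 5 degrees). A call has 1 to 8 rows; each row is the pose to reach, as a shift and turn from the pose commanded when the call began, along the tool's axes at that moment; what a row does not reach only later rows make up. A row lasts 1/8 s, in which the tool goes at most 62.5 mm and 10.7 degrees, less where a joint would pass 70% of its speed; a pose out of reach is approached as far as the arm can. A call with a gripper value outside its range is refused whole. "grip" is the finger opening in mm, from 0 to 87.6, set as the call begins (left out, the last holds). The fingers move at their own pace and stop on an object; "squeeze" is the grip in N (left out, the last holds). Time passes only in rows, so rows that repeat a pose let the fingers close. It gives the time, the measured TCP pose, the force, the opening and the grip force at its end, in the units of the state.
- arm.get_state(): the state, without advancing time (a new reading comes with each control period).
- grab_frame(name): name is "scene" or "top" or "wrist"; returns a dict with "img" (384x512x3 uint8, red, green, blue), "vfov" (degrees; the focal length in pixels is half the picture's height over the tangent of half this angle, whatever the lens; pixels are square), "cx", "cy" (the principal point, pixels), "xyz" and "rotation" of the camera in the world. Camera axes: x right, y down, z forward; pixel columns grow to the right and rows downward; lengths in m; the calibration is good to about 2 mm. The wrist camera is an equidistant fisheye: a pixel r from the principal point sees the ray r / f radians off the axis. A picture is of the moment at which its call begins. There is no depth.
- arm.job_done(): hands the job in; it is judged then, once.
The state is a dict: "t": time; "q": joint angles; "qd": joint speeds; "joint_efforts": joint torques, N m; "eef_pos": TCP position; "ee_rot": TCP orientation; "force": force on the tool from outside, world axes, zero at the start; "moment": the same for the moment, N m; "width": finger opening in m; "gripper_force": force on a finger pad.
Only numpy, scipy, OpenCV 4.12 (cv2) and the standard library are available. Lean on these libraries where they do the work, as an engineer would, in place of code of your own. Each camera call takes 0.05 s, during which the arm holds its last target. There are 200 camera calls.

## Working session

There is one attempt and no reset: what is moved stays moved. The work goes in short steps, Python scripts to look and compute and a tool call to move; the robot and the scene stay as the last step left them, time stands still between calls to the robot, and variables do not carry over. Pictures are saved under pics/ and viewed, at most 14 in all, crops included, and the job is handed in when it is done.

Besides the shell and the picture viewer there is one more tool, called after "Request:" as name(argument=value, ...) on one line, values as JSON. jog_arm: Moves the arm, as the interface text tells. Its arguments: {"type":"object","properties":{"deltas":{"type":"array"},"grip":{"type":"number"},"squeeze":{"type":"number"}},"required":["deltas"]}

```bash
ls; mkdir -p pics; python3 - <<'E'
from station import arm, grab_frame
import cv2, numpy as np, pickle
s=arm.get_state(); print(s['t'],s['eef_pos'],s['ee_rot'],s['width'])
fs={}
for n in ['scene','top','wrist']:
    f=grab_frame(n); fs[n]=f
    print(n,f['vfov'],f['cx'],f['cy'],np.round(f['xyz'],4).tolist(),np.round(f['rotation'],4).tolist())
pickle.dump(fs,open('f0.pkl','wb'))
for n in ['scene','top']:
    cv2.imwrite(f'pics/{n}0.png',cv2.resize(fs[n]['img'][:,:,::-1],(800,600),interpolation=cv2.INTER_CUBIC))
E
```

```text
pics
0.0 [0.23940271 0.6305639  0.22556464] [ 3.13983247e+00 -1.61090428e-04 -3.62928578e-01] 0.08765051349492327
scene 56.463739169023455 252.5119605959431 187.40170138135812 [0.9139, 0.4313, 0.7371] [-2.4685, 0.01, 2.3334]
top 46.37605058023626 253.87802072860686 192.28553104470572 [0.2763, 0.05, 1.3507] [-2.9638, 0.0052, -1.5824]
wrist 65.70646984690485 254.03683505392246 194.2423233642401 [0.3079, 0.6045, 0.3841] [2.8697, -0.0016, -1.9339]
```

View pics/top0.png

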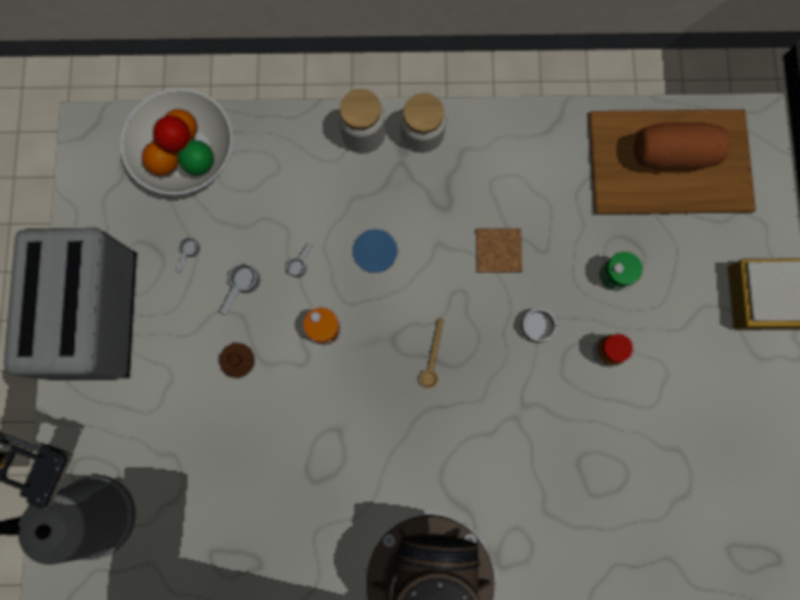

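View pics/scene0.png

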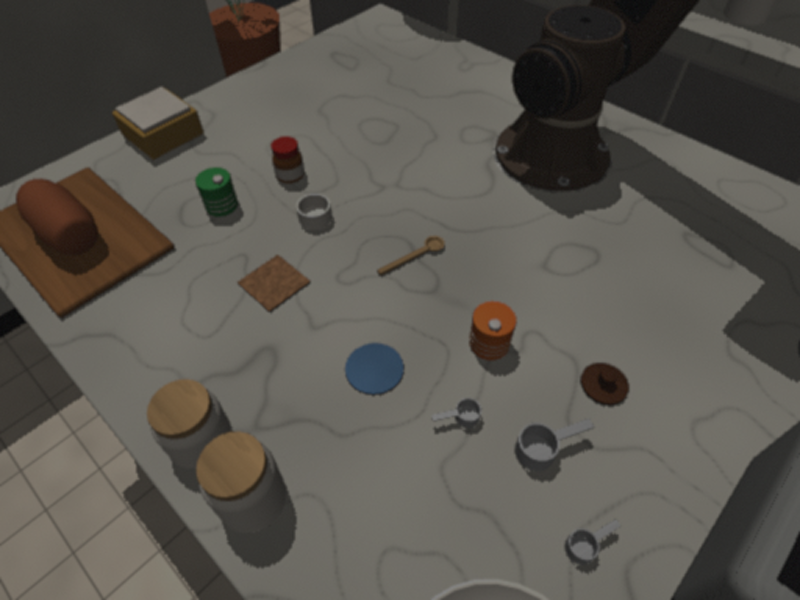

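The top view has the robot at the bottom (430,590), the coaster at (375,250) on the left (+y) of the mat (499,250), and the dish at (536,325). The lid is at (236,360), the orange cup at (321,325), and the spoon at (435,350) with its bowl towards the robot. The green cup is at (624,268) and the honey jar at (617,348).

The candidates for the measure are (189,248), (244,278) and (296,267). The one at (244,278) is the largest, with a handle reaching about 40 px (roughly 80 mm). Next I measure all of this and check the sizes in an enlarged crop.

```bash
cat > h.py <<'E'
import numpy as np, cv2, pickle
from scipy.spatial.transform import Rotation as R
def rays(f,px,fish=False):
    px=np.atleast_2d(px).astype(float); F=192/np.tan(np.radians(f['vfov'])/2)
    d=(px-[f['cx'],f['cy']])/F
    if fish:
        r=np.linalg.norm(d,axis=1,keepdims=True)+1e-12
        v=np.c_[d/r*np.sin(r),np.cos(r)]
    else: v=np.c_[d,np.ones(len(d))]
    return v@R.from_euler('xyz',f['rotation']).as_matrix().T
def plane(f,px,z,fish=False):
    v=rays(f,px,fish); c=np.array(f['xyz']); return (c+v*((z-c[2])/v[:,2:]))[:,:2]
def pix(f,P,fish=False):
    F=192/np.tan(np.radians(f['vfov'])/2)
    v=(np.atleast_2d(P)-f['xyz'])@R.from_euler('xyz',f['rotation']).as_matrix()
    if fish:
        n=np.linalg.norm(v[:,:2],axis=1,keepdims=True); d=v[:,:2]/n*np.arctan2(n,v[:,2:])
    else: d=v[:,:2]/v[:,2:]
    return d*F+[f['cx'],f['cy']]
def blobs(f,lo,hi,amin=30):
    hsv=cv2.cvtColor(f['img'],cv2.COLOR_RGB2HSV); m=cv2.inRange(hsv,np.array(lo),np.array(hi))
    cs,_=cv2.findContours(m,cv2.RETR_EXTERNAL,cv2.CHAIN_APPROX_NONE)
    return sorted([c[:,0] for c in cs if cv2.contourArea(c)>amin],key=lambda c:-cv2.contourArea(c))
E
python3 - <<'E'
from h import *
fs=pickle.load(open('f0.pkl','rb'))
rng={'blue':((95,80,40),(125,255,255),.005),'orange':((5,200,120),(16,255,255),.07),'brown':((3,90,15),(22,255,255),.006),'green':((55,120,40),(85,255,255),.07),'red':((0,200,80),(3,255,255),.075)}
for n in ['top','scene']:
    for k,(lo,hi,z) in rng.items():
        for c in blobs(fs[n],lo,hi,25)[:9]:
            p=plane(fs[n],c,z).astype(np.float32); (x,y),(w,h),a=cv2.minAreaRect(p)
            if .3<x<.75 and abs(y)<.5: print(n,k,c.mean(0).round(),'rect',np.round([x,y,w,h],4),round(a,1),'circ',np.round(cv2.minEnclosingCircle(p)[1],4))
t=fs['top']['img'];s=fs['scene']['img']
def crop(im,u,v,w,h): return cv2.resize(im[v:v+h,u:u+w],(400,300),interpolation=cv2.INTER_CUBIC)
o=np.vstack([np.hstack([crop(t,105,140,100,75),crop(s,260,240,160,120)]),np.hstack([crop(t,320,190,60,45),crop(t,250,195,72,54)])])
cv2.imwrite('pics/c1.png',o[:,:,::-1])
E
```

```text
top blue [239. 160.] rect [0.6204 0.0975 0.0828 0.0818] 43.9 circ 0.0428
top orange [204. 207.] rect [0.4638 0.1957 0.0556 0.0578] 0.2 circ 0.0302
top brown [319. 160.] rect [ 0.6186 -0.1475  0.0871  0.0858] 89.3 circ 0.0584
top brown [205. 208.] rect [0.4717 0.203  0.0677 0.0668] 0.2 circ 0.0376
top brown [151. 230.] rect [0.4069 0.3649 0.0609 0.0602] 89.3 circ 0.0319
top brown [277. 227.] rect [ 0.4144 -0.0196  0.0321  0.1329] 71.0 circ 0.0668
top green [399. 172.] rect [ 0.5631 -0.3719  0.0585  0.0618] 37.5 circ 0.033
top red [395. 222.] rect [ 0.4119 -0.3474  0.0455  0.0463] 86.3 circ 0.0247
scene blue [239. 235.] rect [0.6232 0.099  0.0848 0.0853] 43.3 circ 0.0435
scene brown [314. 211.] rect [0.4457 0.1841 0.1161 0.0692] 22.4 circ 0.0583
scene brown [175. 180.] rect [ 0.6216 -0.1447  0.0887  0.0878] 89.6 circ 0.059
scene brown [387. 245.] rect [0.4091 0.3662 0.0653 0.0654] 43.3 circ 0.0336
scene brown [263. 163.] rect [ 0.4174 -0.01    0.0327  0.136 ] 84.3 circ 0.0681
scene green [136. 118.] rect [ 0.5769 -0.3584  0.0864  0.0567] 54.2 circ 0.044
```

View pics/c1.png

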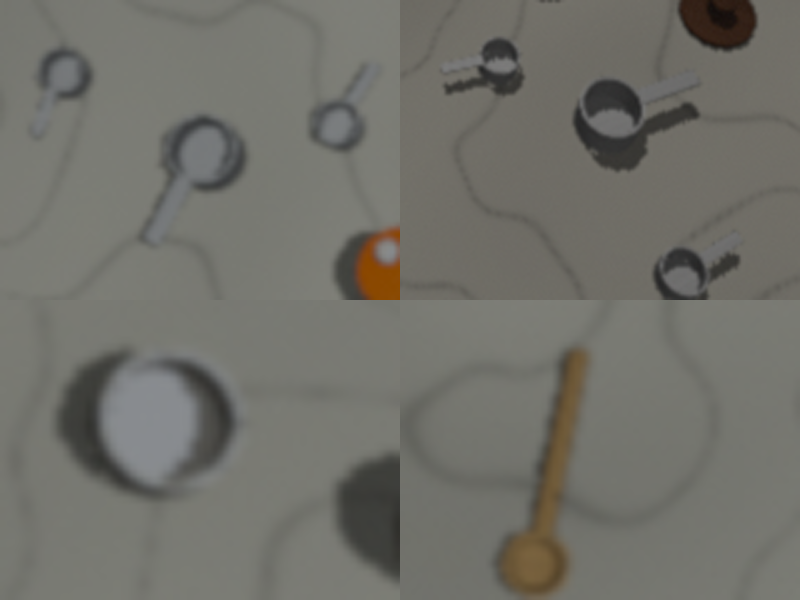

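Crop view: the middle cup (top crop 205,153, or about 156,178 in the full 512 px image) is about twice the size of the two small ones at (65,73) and (337,125). Its diameter is about 54 mm and its handle about 80 mm, so it is the measure meant. The dish's rim centre is at about (344,208) px in the top image.

I'll move towards the dish now.

Request:
jog_arm(deltas=[[[6.6,5.16,0,13.84],[6.6,5.16,0,13.84],[6.6,5.16,0,13.84],[6.6,5.16,0,13.84],[6.6,5.16,0,13.84],[6.6,5.16,0,13.84],[6.6,5.16,0,13.84],[6.6,5.16,0,13.84]]])

```text
t: 1.15
eef_pos: [0.4992, 0.2015, 0.2267]
ee_rot: [-3.141, 0.0, -1.571]
force: [0.9, 1.2, 0.7]
width: 0.0876
gripper_force: 0.0
```

```bash
cat >> h.py <<'E'
def go(st,x,y,z,yaw):
    "tool-axis shift (60 mm units) and turn (5 deg units) to a world TCP target"
    Rm=R.from_euler('xyz',st['ee_rot']); d=Rm.inv().apply(np.array([x,y,z])-st['eef_pos'])/.06
    dy=(st['ee_rot'][2]-yaw+np.pi)%(2*np.pi)-np.pi
    return np.round([*d,np.degrees(dy)/5],2).tolist()
E
python3 - <<'E'
from h import *
from station import arm
fs=pickle.load(open('f0.pkl','rb')); t=fs['top'];s=fs['scene']
st=arm.get_state(); print(st['t'],np.round(st['eef_pos'],4),np.round(st['ee_rot'],4),np.round(st['q'],2))
d=plane(t,[344.2,207.8],.035)[0]; print('dish top',d)
for n,f,(u0,v0,w,h) in [('top',t,(325,190,40,38)),('scene',s,(180,115,45,40)),('topM',t,(135,160,35,45)),('sceneM',s,(320,255,65,50))]:
    g=f['img'][v0:v0+h,u0:u0+w].min(2); med=np.median(g)
    m=(g>med+14).astype(np.uint8); c=max(cv2.findContours(m,cv2.RETR_EXTERNAL,cv2.CHAIN_APPROX_NONE)[0],key=cv2.contourArea)[:,0]+[u0,v0]
    p=plane(f,c,.035).astype(np.float32); print(n,med,c.min(0),c.max(0),cv2.minEnclosingCircle(p),np.round(cv2.minAreaRect(p)[:2],4).tolist(),cv2.minAreaRect(p)[2])
print(go(st,d[0],d[1],.15,-np.pi/2))
E
```

```text
1.15 [0.4992 0.2015 0.2267] [-3.1414e+00  3.0000e-04 -1.5715e+00] [ 0.75  0.13 -0.29 -0.   -1.15 -0.75]
dish top [ 0.46280608 -0.21272766]
top 114.0 [336 201] [348 216] ((0.46113961935043335, -0.20733802020549774), 0.02288741059601307) [[0.4631, -0.2055], [0.0394, 0.0385]] 43.094581604003906
scene 99.0 [197 134] [206 137] ((0.4782778024673462, -0.19519232213497162), 0.013167976401746273) [[0.4783, -0.1952], [0.0116, 0.0258]] 69.94679260253906Traceback (most recent call last):
  File "<stdin>", line 8, in <module>
ValueError: max() iterable argument is empty
```

Request:
jog_arm(deltas=[[[6.9,0.61,0.7,0],[6.9,0.61,0.7,0],[6.9,0.61,0.7,0],[6.9,0.61,0.7,0],[6.9,0.61,0.7,0],[6.9,0.61,0.7,0],[6.9,0.61,0.7,0],[6.9,0.61,0.7,0]]])

```text
t: 2.15
eef_pos: [0.4609, -0.213, 0.1838]
ee_rot: [3.14, 0.0, -1.575]
force: [0.6, -0.5, 0.0]
width: 0.0878
gripper_force: 0.0
```

```bash
python3 - <<'E'
from h import *
from station import arm, grab_frame
f=grab_frame('wrist'); st=arm.get_state(); pickle.dump((f,st),open('w1.pkl','wb'))
print(np.round(st['eef_pos'],4),np.round(st['ee_rot'],4),f['xyz'],f['rotation'])
im=f['img'].copy()
a=np.linspace(0,2*np.pi,90)
for z in [0.035]:
    for p in pix(f,np.c_[.4628+.032*np.cos(a),-.2127+.032*np.sin(a),0*a+z],True): cv2.circle(im,tuple(np.int32(p.round())),0,(255,0,0),-1)
cv2.imwrite('pics/w1.png',cv2.resize(im[:,:,::-1],(800,600),interpolation=cv2.INTER_CUBIC))
E
```

```text
[ 0.4613 -0.2118  0.184 ] [ 3.1405e+00  2.0000e-04 -1.5737e+00] [ 0.46139047 -0.28624584  0.34212141] [ 2.86892042e+00 -7.01818805e-04  3.13743089e+00]
```

View pics/w1.png

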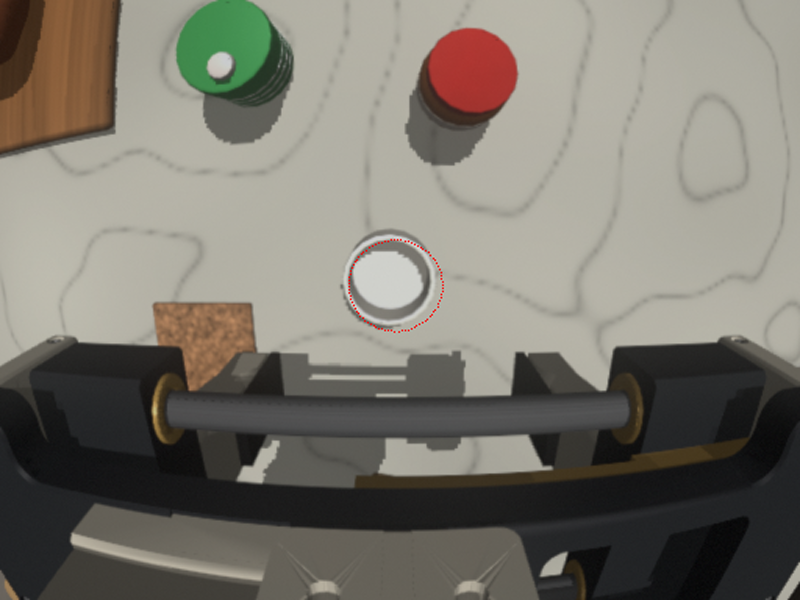

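The wrist view shows the dish rim centred at (390,278), with its edges at x 343–436 and y 231–325. The red prediction at (396,285) is a few mm off. The honey jar (470,75) and green cup (228,50) are well clear.

```bash
python3 - <<'E'
from h import *
f,st=pickle.load(open('w1.pkl','rb'))
k=.64
p=plane(f,np.array([[343,278],[436,278],[389.5,231],[389.5,325]])*k-.5+.3,.035,True); print(p, p[:2].mean(0),p[2:].mean(0))
x,y=p[:,0].mean(),p[:,1].mean(); x=p[:2,0].mean(); y=p[2:,1].mean()
print(x,y,go(st,x,y,.012,-np.pi/2))
for nm,P in [('honey',(470,75,.075)),('green',(225,47,.070))]: print(nm,plane(f,np.array(P[:2])*k-.2,P[2],True))
E
```

```text
[[ 0.4983231  -0.21874229]
 [ 0.43517187 -0.21842957]
 [ 0.4664579  -0.25050651]
 [ 0.46698559 -0.18507989]] [ 0.46674749 -0.21858593] [ 0.46672175 -0.2177932 ]
0.4667474856251881 -0.21779319942667597 [0.1, -0.09, 2.87, -0.03]
honey [[ 0.41945952 -0.34686227]]
green [[ 0.56533419 -0.37237835]]
```

Request:
jog_arm(deltas=[[[0.09,-0.08,0.9,0],[0.09,-0.08,1.8,0],[0.09,-0.08,2.4,0],[0.09,-0.08,2.8,0],[0.09,-0.08,2.87,0],[0.09,-0.08,2.87,0]]])

```text
t: 2.95
eef_pos: [0.4675, -0.2155, 0.0129]
ee_rot: [-3.141, -0.0, -1.569]
force: [0.2, -1.1, 0.6]
width: 0.0877
gripper_force: 0.0
```

Request:
jog_arm(deltas=[[[0,0,0,0],[0,0,0,0],[0,0,0,0],[0,0,0,0],[0,0,0,0],[0,0,0,0]]], grip=55, squeeze=15)

```text
t: 3.7
eef_pos: [0.467, -0.2161, 0.013]
ee_rot: [-3.141, -0.0, -1.57]
force: [-1.1, 2.3, 6.5]
width: 0.0644
gripper_force: 15.0
```

Request:
jog_arm(deltas=[[[0,0,-0.3,0],[0,0,-1.0,0],[-1,-1,-1.7,0],[-2,-2,-1.7,0],[-2.4,-2.55,-1.7,0],[-2.4,-2.55,-1.7,0],[-2.4,-2.55,-1.7,0]]])

```text
t: 4.58
eef_pos: [0.621, -0.0704, 0.1137]
ee_rot: [3.141, 0.0, -1.569]
force: [-0.4, -0.2, -2.9]
width: 0.0646
gripper_force: 15.0
```

```bash
python3 - <<'E'
from h import *
from station import arm, grab_frame
f=grab_frame('wrist'); st=arm.get_state(); pickle.dump((f,st),open('w2.pkl','wb'))
print(np.round(st['eef_pos'],4),np.round(st['ee_rot'],4))
for c in blobs(f,(3,90,15),(22,255,255),300)[:3]:
    p=plane(f,c,.006,True).astype(np.float32); print(c.min(0),c.max(0),cv2.minAreaRect(p))
cv2.imwrite('pics/w2.png',cv2.resize(f['img'][:,:,::-1],(800,600),interpolation=cv2.INTER_CUBIC))
E
```

```text
[ 0.6196 -0.0714  0.1135] [ 3.1401e+00  1.0000e-04 -1.5697e+00]
[206  59] [305 157] ((0.620812714099884, -0.14866042137145996), (0.08860484510660172, 0.08818411827087402), 89.41050720214844)
[185 284] [463 312] ((0.5216436386108398, 0.05767621472477913), (0.018504159525036812, 0.35569673776626587), 89.97673034667969)
[130 240] [148 287] ((0.745593249797821, 0.00972595065832138), (0.06050645560026169, 0.021413445472717285), 81.29824829101562)
```

View pics/w2.png

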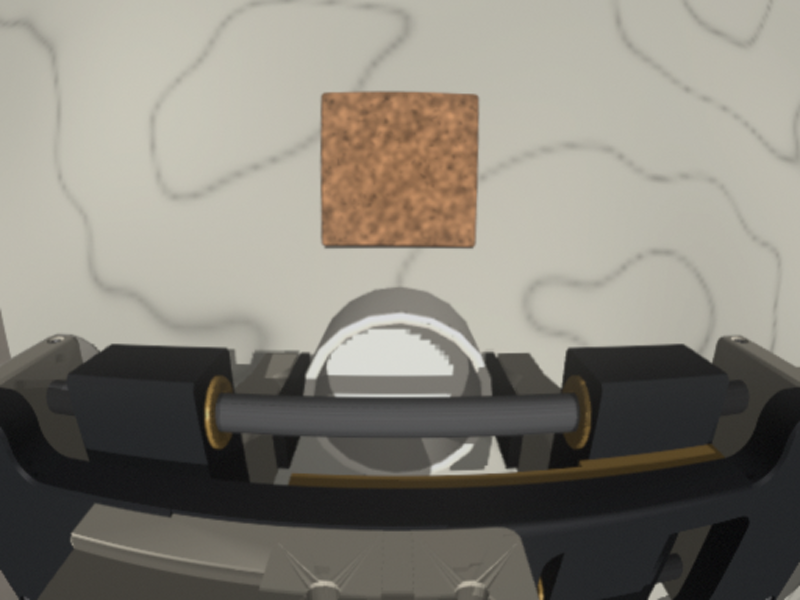

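The wrist view shows the mat at (322–478, 92–247), centre about (400,170). The dish is held level with its rim's front edge at (398,312).

```bash
python3 - <<'E'
from h import *
f,st=pickle.load(open('w2.pkl','rb'))
z=st['eef_pos'][2]+.022
print(plane(f,np.array([[398,312.5],[398,477]])*.64-.2,z,True),st['eef_pos'])
print(go(st,.620,-.1475,.0185,-np.pi/2-.008))
E
```

```text
[[ 0.62143465 -0.10271223]
 [ 0.6212783  -0.04083945]] [ 0.61962732 -0.07136487  0.11347899]
[1.27, -0.01, 1.58, 0.1]
```

Request:
jog_arm(deltas=[[[0.7,0,0,0],[1.28,0,0.5,0.1],[1.28,0,1.0,0.1],[1.28,0,1.35,0.1],[1.28,0,1.48,0.1],[1.28,0,1.52,0.1],[1.28,0,1.55,0.1],[1.28,0,1.55,0.1]]])

```text
t: 5.62
eef_pos: [0.6202, -0.1487, 0.0221]
ee_rot: [-3.14, 0.0, -1.579]
force: [-0.4, -0.0, -2.3]
width: 0.0647
gripper_force: 15.0
```

```bash
python3 - <<'E'
from station import arm
s=arm.get_state(); print(s['t'],s['eef_pos'],s['ee_rot'],s['force'],s['width'],s['q'])
E
```

```text
5.625 [ 0.62022027 -0.14873557  0.02209519] [-3.14047554e+00  2.05582005e-05 -1.57901345e+00] [-0.39896005 -0.03667384 -2.31668513] 0.06471346970221278 [ 7.01216724e-02  4.88261298e-01 -3.03763574e-01  9.53927360e-05
 -7.77656162e-01 -7.84067412e-02]
```

Request:
jog_arm(deltas=[[[0,0,0.015,0],[0,0,0.03,0],[0,0,0.04,0],[0,0,0.045,0],[0,0,0.045,0]]])

```text
t: 6.25
eef_pos: [0.6199, -0.1488, 0.0191]
ee_rot: [-3.141, -0.0, -1.579]
force: [-1.8, 0.5, 3.4]
width: 0.0647
gripper_force: 15.0
```

Request:
jog_arm(deltas=[[[0,0,0,0],[0,0,0,0],[0,0,0,0],[0,0,-0.3,0],[0,0,-1.2,0],[0,0,-2.2,0],[-0.6,0.2,-2.9,0],[-1.6,0.6,-2.9,0]]], grip=80)

```text
t: 7.25
eef_pos: [0.5878, -0.0544, 0.1981]
ee_rot: [-3.133, 0.001, -1.581]
force: [0.2, 2.1, -0.5]
width: 0.0799
gripper_force: 0.0
```

Request:
jog_arm(deltas=[[[-6.9,2.9,0,0],[-6.9,2.9,0,0],[-6.9,2.9,0,0],[-6.9,2.9,0,0],[-6.9,2.9,0,0],[-6.9,2.9,0,0],[-6.9,2.9,0,0],[-6.9,2.9,0,0]]], grip=50)

```text
t: 8.25
eef_pos: [0.4136, 0.3642, 0.194]
ee_rot: [-3.141, 0.002, -1.575]
force: [0.2, -0.4, 0.4]
width: 0.0502
gripper_force: 0.0
```

```bash
cat > look.py <<'E'
import sys
from h import *
from station import arm, grab_frame
def look(n,save=True,cam='wrist'):
    f=grab_frame(cam); st=arm.get_state(); pickle.dump((f,st),open(n+'.pkl','wb'))
    print(round(st['t'],2),np.round(st['eef_pos'],4),np.round(st['ee_rot'],4),np.round(st['q'],2),np.round(st['force'],1),round(st['width'],4))
    if save: cv2.imwrite(f'pics/{n}.png',cv2.resize(f['img'][:,:,::-1],(800,600),interpolation=cv2.INTER_CUBIC))
    return f,st
E
python3 - <<'E'
from look import *
f,st=look('w3')
for c in blobs(f,(3,90,15),(22,255,255),150)[:4]:
    p=plane(f,c,.007,True).astype(np.float32); print(c.min(0),c.max(0),cv2.minAreaRect(p),cv2.minEnclosingCircle(p))
E
```

```text
8.3 [0.4139 0.3637 0.1937] [-3.1407e+00  1.3000e-03 -1.5761e+00] [ 1.08  0.18 -0.31  0.   -1.08 -1.08] [0.2 0.4 0.4] 0.0499
[167   0] [232  57] ((0.4786699712276459, 0.1862950325012207), (0.07327576726675034, 0.07938994467258453), 84.9273452758789) ((0.4774536192417145, 0.18461041152477264), 0.046826671808958054)
[232 148] [287 202] ((0.40819692611694336, 0.36478158831596375), (0.06575879454612732, 0.0656764805316925), 89.8426284790039) ((0.40839076042175293, 0.3643024265766144), 0.033501237630844116)
[158 287] [446 312] ((0.32696688175201416, 0.5535668730735779), (0.023763760924339294, 0.46389561891555786), 89.7909927368164) ((0.3270012140274048, 0.5629997253417969), 0.232047900557518)
[153 241] [168 288] ((0.5440593361854553, 0.4891829490661621), (0.07694467157125473, 0.022243820130825043), 82.62943267822266) ((0.5448136329650879, 0.4890853762626648), 0.038721974939107895)
```

View pics/w3.png

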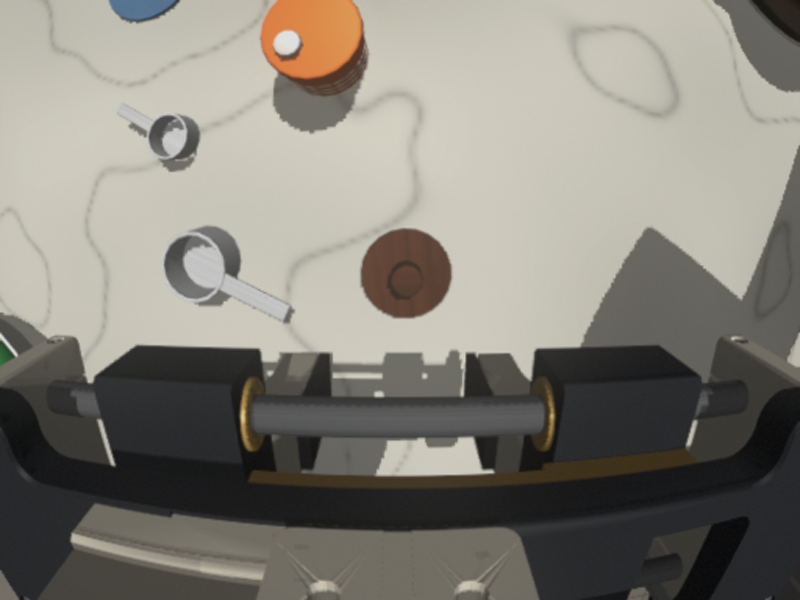

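The wrist view shows the lid at (406,273) with its knob at (406,280). The measure's rim is at (202,267) with its handle end at (289,313), the orange cup is at (312,38), and a small measure is at (173,136). I'll take the lid by the knob.

Request:
jog_arm(deltas=[[[-0.01,0.09,1.0,0],[-0.01,0.09,1.9,0],[-0.01,0.09,2.6,0],[-0.01,0.09,2.95,0],[-0.01,0.09,3.02,0],[-0.01,0.09,3.02,0]]])

```text
t: 9.05
eef_pos: [0.4102, 0.3615, 0.0124]
ee_rot: [-3.141, 0.001, -1.58]
force: [0.6, 0.3, 0.1]
width: 0.0502
gripper_force: 0.0
```

Request:
jog_arm(deltas=[[[0,0,0,0],[0,0,0,0],[0,0,0,0],[0,0,0,0],[0,0,0,0],[0,0,0,0]]], grip=15, squeeze=12)

```text
t: 9.8
eef_pos: [0.4096, 0.3618, 0.0119]
ee_rot: [-3.141, 0.0, -1.579]
force: [-1.3, -0.3, 5.0]
width: 0.0236
gripper_force: 12.0
```

```bash
python3 - <<'E'
from h import *
from station import arm
f,st=pickle.load(open('w3.pkl','rb'))
a=plane(f,np.array([[201.5,267.5],[290,313]])*.64-.2,.038,True); print('measure',a,np.linalg.norm(a[1]-a[0]),np.degrees(np.arctan2(*(a[1]-a[0])[::-1])))
print('orange',plane(f,np.array([[312,35]])*.64-.2,.07,True))
st=arm.get_state(); print(st['eef_pos'],go(st,.6202,-.1485,.16,-np.pi/2-.008))
E
```

```text
measure [[0.55797498 0.35085472]
 [0.49195009 0.38564775]] 0.07463136847168161 152.2121868223316
orange [[0.46566959 0.19984808]]
[0.40960345 0.36182245 0.0119407 ] [8.48, -3.58, -2.47, -0.0]
```

Request:
jog_arm(deltas=[[[0,0,-0.5,0],[0,0,-1.4,0],[0.3,-0.1,-2.3,0],[1.2,-0.5,-2.5,0],[2.2,-0.9,-2.5,0],[3.2,-1.35,-2.5,0],[4.1,-1.7,-2.5,0],[5.0,-2.1,-2.5,0]]])

```text
t: 10.8
eef_pos: [0.5333, 0.0586, 0.1615]
ee_rot: [-3.141, 0.0, -1.579]
force: [1.6, 1.7, 0.6]
width: 0.0235
gripper_force: 12.0
```

```bash
python3 - <<'E'
from look import *
f,st=look('w4')
print(go(st,.6202,-.1485+.0,.10,-np.pi/2-.008))
E
```

```text
10.85 [0.5348 0.0535 0.1613] [ 3.1412e+00 -1.6000e-03 -1.5816e+00] [ 0.47  0.19 -0.38  0.   -1.   -0.48] [ 3.9 -4.   0.5] 0.0234
[3.35, -1.46, 1.03, -0.03]
```

View pics/w4.png

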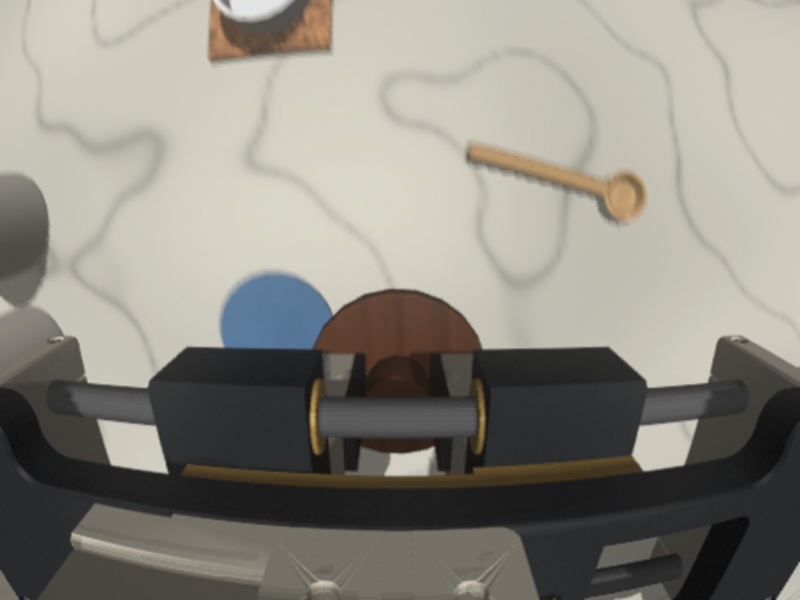

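The wrist view shows the lid held by the knob, with its disc edges at (397,290) and (398,452). The dish on the mat is at the top edge, around (265,0), and the spoon runs from (470,152) to its bowl at (624,196).

Request:
jog_arm(deltas=[[[1.0,-0.75,0,0],[1.85,-1.42,0.3,0],[1.85,-1.42,0.5,0],[1.85,-1.42,0.5,0],[1.85,-1.42,0.5,0]]])

```text
t: 11.48
eef_pos: [0.6168, -0.0505, 0.1316]
ee_rot: [3.141, -0.0, -1.579]
force: [0.3, 0.8, 0.4]
width: 0.0235
gripper_force: 12.0
```

```bash
python3 - <<'E'
from look import *
f,st=look('w5')
print(f['xyz'])
E
```

```text
11.53 [ 0.617  -0.0502  0.1321] [-3.1410e+00  1.0000e-04 -1.5781e+00] [ 0.23  0.34 -0.24  0.   -0.99 -0.24] [ 0.2  0.4 -0.2] 0.0239
[ 0.6167221  -0.12365081  0.28994749]
```

View pics/w5.png

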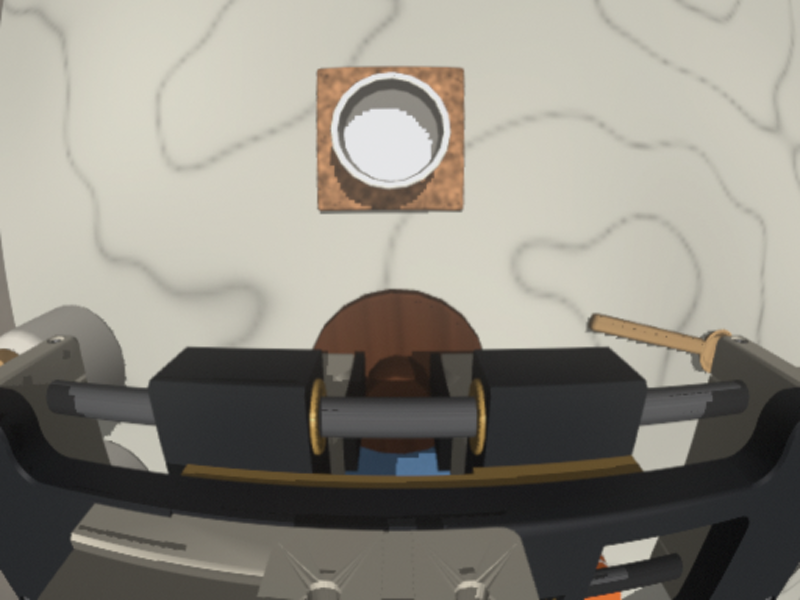

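The wrist view shows the dish upright on the mat: rim at x 332–449 and y 72–188, mat at x 317–464 and y 67–211. The lid disc spans y 290–452, centred at x=397.

```bash
python3 - <<'E'
from h import *
f,st=pickle.load(open('w5.pkl','rb'))
P=lambda a,z: plane(f,np.array(a)*.64-.2,z,True)
d=P([[332,130],[449,130],[390.5,72],[390.5,188]],.041); D=[d[:2,0].mean(),d[2:,1].mean()]
m=P([[317,67],[464,67],[317,211],[464,211]],.006).mean(0)
l=P([[397,289.5],[398,452]],st['eef_pos'][2]-.004); 
print('dish',D,d[0]-d[1],d[2]-d[3],'mat',m,'lid',l,l.mean(0),'tcp',st['eef_pos'])
L=l.mean(0); print('world shift',np.array(D)-L, 'z',(.0535-st['eef_pos'][2]))
print(go(dict(st,eef_pos=np.array([*L,st['eef_pos'][2]])),*D,.0535,st['ee_rot'][2]))
E
```

```text
dish [np.float64(0.620270248357214), np.float64(-0.14946653824349213)] [ 0.06188791 -0.0007309 ] [-0.00053227 -0.06314914] mat [ 0.62088237 -0.14851493] lid [[ 0.61723146 -0.0837434 ]
 [ 0.61738924 -0.01491718]] [ 0.61731035 -0.04933029] tcp [ 0.61697998 -0.05016756  0.13209014]
world shift [ 0.0029599  -0.10013624] z -0.07859013944074753
[1.67, -0.06, 1.31, 0.0]
```

Request:
jog_arm(deltas=[[[0.9,-0.03,0,0],[1.67,-0.06,0.3,0],[1.67,-0.06,0.8,0],[1.67,-0.06,1.1,0],[1.67,-0.06,1.22,0],[1.67,-0.06,1.26,0],[1.67,-0.06,1.28,0],[1.67,-0.06,1.28,0]]])

```text
t: 12.52
eef_pos: [0.6204, -0.1512, 0.0554]
ee_rot: [-3.141, -0.0, -1.579]
force: [0.2, -1.1, -0.5]
width: 0.0237
gripper_force: 12.0
```

Request:
jog_arm(deltas=[[[0,0,0.01,0],[0,0,0.02,0],[0,0,0.03,0],[0,0,0.03,0]]])

```text
t: 13.02
eef_pos: [0.62, -0.1515, 0.053]
ee_rot: [-3.142, -0.0, -1.579]
force: [-0.3, 0.0, 1.6]
width: 0.0235
gripper_force: 12.0
```

Request:
jog_arm(deltas=[[[0,0,0,0],[0,0,0,0],[0,0,0,0],[0,0,-0.2,0],[0,0,-1.0,0],[0,0,-2.0,0],[-0.5,0.2,-2.5,0],[-1.5,0.6,-2.5,0]]], grip=50)

```text
t: 14.02
eef_pos: [0.5873, -0.0633, 0.2068]
ee_rot: [-3.135, 0.0, -1.582]
force: [0.0, 0.2, -1.2]
width: 0.0499
gripper_force: 0.0
```

Request:
jog_arm(deltas=[[[-4.35,1.95,0,0],[-4.35,1.95,0,0],[-4.35,1.95,0,0],[-4.35,1.95,0,0],[-4.35,1.95,0,0],[-4.35,1.95,0,0],[-4.35,1.95,0,0]]], grip=87)

```text
t: 14.9
eef_pos: [0.4708, 0.1989, 0.2035]
ee_rot: [-3.141, 0.0, -1.579]
force: [-0.3, -0.7, -0.2]
width: 0.0872
gripper_force: 0.0
```

```bash
python3 - <<'E'
from look import *
f,st=look('w6',False)
for c in blobs(f,(5,200,120),(16,255,255),200)[:2]:
    for z in (.07,.066): 
        p=plane(f,c,z,True).astype(np.float32); print(c.min(0),c.max(0),cv2.minAreaRect(p),cv2.minEnclosingCircle(p))
t,_=look('t6',False,'top')
g=np.hstack([cv2.resize(f['img'],(400,300)),cv2.resize(t['img'][120:216,260:388],(400,300),interpolation=cv2.INTER_CUBIC)])
cv2.imwrite('pics/c6.png',g[:,:,::-1])
E
```

```text
14.95 [0.4709 0.1984 0.2033] [-3.1412e+00  2.0000e-04 -1.5796e+00] [ 0.78  0.11 -0.38  0.   -1.09 -0.79] [-0.3  0.4 -0.7] 0.0871
15.0 [0.471  0.1982 0.2032] [-3.1414e+00  1.0000e-04 -1.5802e+00] [ 0.78  0.11 -0.38  0.   -1.09 -0.79] [ 0.3 -0.2 -0.1] 0.0874
```

View pics/c6.png

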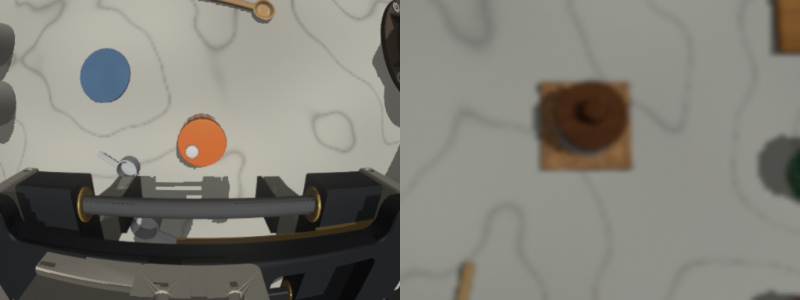

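The wrist half shows the orange cup's lid at (202,143) with its spout at (192,152), and the coaster at (105,76). The top half shows the lid sitting level on the dish over the mat.

```bash
python3 - <<'E'
from h import *
f,st=pickle.load(open('w6.pkl','rb'))
for lo,hi,z in [((3,150,150),(18,255,255),.069),((95,80,40),(125,255,255),.005)]:
    c=blobs(f,lo,hi,200)[0]; p=plane(f,c,z,True).astype(np.float32); print(c.min(0),c.max(0),cv2.minAreaRect(p),cv2.minEnclosingCircle(p))
    if z>.05: x,y=cv2.minAreaRect(p)[0]; print(go(st,x,y,.026,-np.pi/2))
E
```

```text
[227 152] [288 212] ((0.4677535891532898, 0.1955980807542801), (0.06246902421116829, 0.06229402497410774), 26.951902389526367) ((0.46755674481391907, 0.19555792212486267), 0.03172427415847778)
[0.05, 0.05, 2.95, -0.1]
[103  62] [165 130] ((0.6225348114967346, 0.09696783125400543), (0.08676766604185104, 0.08674075454473495), 88.71849822998047) ((0.6223747134208679, 0.09714525192975998), 0.04400230199098587)
```

Request:
jog_arm(deltas=[[[0.05,0.05,0.9,0],[0.05,0.05,1.8,0],[0.05,0.05,2.5,0],[0.05,0.05,2.88,0],[0.05,0.05,2.95,0],[0.05,0.05,2.95,0]]])

```text
t: 15.75
eef_pos: [0.4683, 0.1956, 0.0263]
ee_rot: [-3.141, 0.0, -1.58]
force: [-0.1, -0.2, -0.2]
width: 0.0869
gripper_force: 0.0
```

Request:
jog_arm(deltas=[[[0,0,0,0],[0,0,0,0],[0,0,0,0],[0,0,0,0],[0,0,0,0],[0,0,0,0]]], grip=55, squeeze=15)

```text
t: 16.5
eef_pos: [0.4679, 0.1961, 0.0265]
ee_rot: [-3.141, 0.0, -1.579]
force: [-2.6, -0.5, 7.3]
width: 0.0646
gripper_force: 15.0
```

Request:
jog_arm(deltas=[[[0,0,-0.3,0],[0,0,-1.0,0],[0.6,-0.9,-1.2,0],[1.2,-1.8,-1.2,0],[1.65,-2.56,-1.2,0],[1.65,-2.56,-1.2,0],[1.65,-2.56,-0.8,0],[1.65,-2.56,-0.35,0]]])

```text
t: 17.5
eef_pos: [0.6201, 0.0958, 0.0463]
ee_rot: [-3.141, 0.0, -1.58]
force: [-0.2, 0.5, -1.2]
width: 0.0646
gripper_force: 15.0
```

```bash
python3 - <<'E'
from look import *
f,st=look('w7',False)
print(go(st,.622,.0973,.0325,-np.pi/2-.008))
E
```

```text
17.55 [0.6176 0.0951 0.0423] [ 3.1364e+00 -1.3000e-03 -1.5802e+00] [ 0.46  0.45 -0.31 -0.   -0.81 -0.47] [-1.2 -0.5 -5.2] 0.0644
[-0.04, -0.07, 0.16, -0.02]
```

Request:
jog_arm(deltas=[[[-0.02,-0.02,0,0],[-0.02,-0.02,0.1,0],[-0.02,-0.02,0.18,0],[-0.02,-0.02,0.22,0],[-0.02,-0.02,0.24,0],[-0.02,-0.02,0.24,0]]])

```text
t: 18.3
eef_pos: [0.6217, 0.0968, 0.0325]
ee_rot: [-3.142, -0.0, -1.579]
force: [-0.2, 0.1, -0.6]
width: 0.0641
gripper_force: 15.0
```

Request:
jog_arm(deltas=[[[0,0,0.01,0],[0,0,0.02,0],[0,0,0.025,0],[0,0,0.025,0]]])

```text
t: 18.8
eef_pos: [0.6218, 0.0968, 0.0316]
ee_rot: [-3.141, 0.0, -1.579]
force: [-3.0, 0.1, 5.6]
width: 0.0648
gripper_force: 15.0
```

Request:
jog_arm(deltas=[[[0,0,0,0],[0,0,0,0],[0,0,0,0],[0,0,-0.3,0],[0,0,-1.2,0],[0,0,-2.1,0],[-0.5,0,-2.8,0],[-1.4,0.3,-2.8,-1]]], grip=82)

```text
t: 19.8
eef_pos: [0.6071, 0.1815, 0.205]
ee_rot: [-3.133, 0.003, -1.493]
force: [0.4, 0.8, -1.1]
width: 0.082
gripper_force: 0.0
```

Request:
jog_arm(deltas=[[[-2.85,0.75,0,-2.5],[-2.85,0.75,0,-2.5],[-2.85,0.75,0,-2.5],[-2.85,0.75,0,-2.5],[-2.85,0.75,0,-2.5],[-2.85,0.75,0,-2.5]]])

```text
t: 20.55
eef_pos: [0.5465, 0.3469, 0.1996]
ee_rot: [-3.141, 0.0, -1.275]
force: [-0.3, -0.6, -0.6]
width: 0.082
gripper_force: 0.0
```

```bash
python3 - <<'E'
from look import *
f,st=look('w8')
E
```

```text
20.6 [0.5466 0.3468 0.1995] [-3.1412e+00  1.0000e-04 -1.2753e+00] [ 0.87  0.33 -0.09  0.   -1.15 -0.57] [-0.2  0.1 -1.8] 0.0822
```

View pics/w8.png

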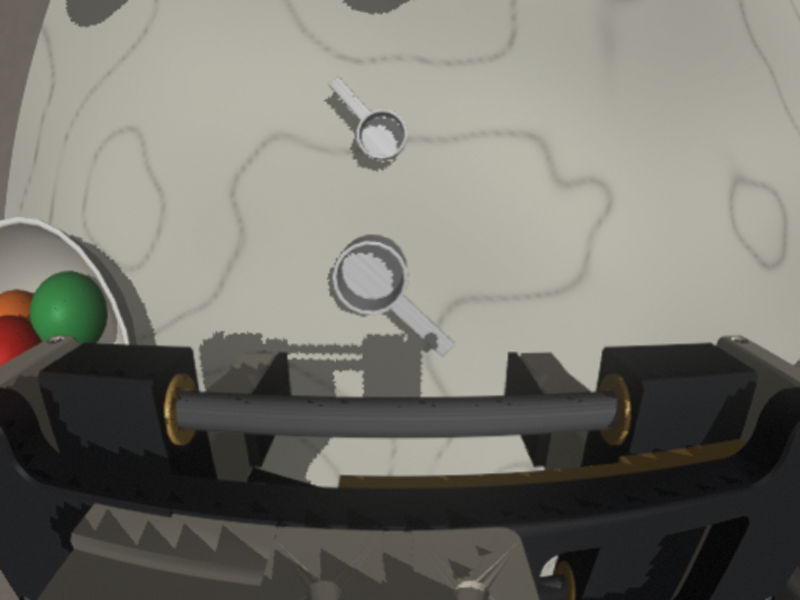

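The wrist view shows the measure's rim at x 333–408 and y 240–314, centre (371,277), with its handle end at (447,349). The small measure at (381,135) is left alone.

```bash
python3 - <<'E'
from h import *
f,st=pickle.load(open('w8.pkl','rb'))
P=lambda a,z: plane(f,np.array(a)*.64-.2,z,True)
r=P([[333,277],[408,277],[370.5,240],[370.5,314]],.038); c=r.mean(0); print(r,c,np.linalg.norm(r[0]-r[1]),np.linalg.norm(r[2]-r[3]))
h=P([[447,349]],.037)[0]; print(h,np.linalg.norm(h-c)); az=np.degrees(np.arctan2(*(h-c)[::-1])); print('az',az)
print(go(st,*c,.012,np.radians(az-180-45)))
E
```

```text
[[0.59172259 0.35683696]
 [0.54086674 0.34146236]
 [0.57353178 0.32388353]
 [0.55861083 0.37534454]] [0.56618299 0.34938185] 0.053129050550424856 0.05358050372105708
[0.49683308 0.38525716] 0.0780797515626138
az 152.64708458407236
[0.05, -0.32, 3.12, -0.14]
```

Request:
jog_arm(deltas=[[[0.05,-0.3,0.8,-0.14],[0.05,-0.3,1.7,-0.14],[0.05,-0.3,2.5,-0.14],[0.05,-0.3,2.95,-0.14],[0.05,-0.3,3.1,-0.14],[0.05,-0.3,3.1,-0.14]]])

```text
t: 21.35
eef_pos: [0.5647, 0.3498, 0.0132]
ee_rot: [-3.142, -0.0, -1.262]
force: [-0.1, 0.0, 0.4]
width: 0.082
gripper_force: 0.0
```

Request:
jog_arm(deltas=[[[0,0,0,0],[0,0,0,0],[0,0,0,0],[0,0,0,0],[0,0,0,0],[0,0,0,0]]], grip=45, squeeze=12)

```text
t: 22.1
eef_pos: [0.5645, 0.3507, 0.0138]
ee_rot: [-3.14, 0.0, -1.261]
force: [-0.7, -0.2, 6.2]
width: 0.0538
gripper_force: 12.0
```

```bash
python3 - <<'E'
from look import *
f,st=look('w9',False)
print(go(st,.621,-.0257,.05,np.radians(-45)-.008))
E
```

```text
22.15 [0.5646 0.3507 0.0137] [-3.1405e+00  4.0000e-04 -1.2613e+00] [ 0.85  0.53 -0.25  0.   -0.79 -0.54] [-1.2  0.4  5.9] 0.0537
[6.26, 1.01, -0.61, -5.36]
```

Request:
jog_arm(deltas=[[[0,0,-0.4,0],[0,0,-1.3,0],[0.3,0.05,-2.1,0],[1.2,0.2,-2.1,-1],[2.2,0.35,-2.1,-2],[3.2,0.5,-2.1,-3],[4.2,0.68,-2.1,-4],[5.2,0.85,-2.1,-5]]])

```text
t: 23.15
eef_pos: [0.6101, 0.0357, 0.1387]
ee_rot: [3.141, 0.0, -0.822]
force: [0.5, 0.2, -0.8]
width: 0.0536
gripper_force: 12.0
```

Request:
jog_arm(deltas=[[[0.9,0.6,0,-0.36],[0.9,0.6,0,-0.36],[0.9,0.6,0,-0.36],[0.9,0.6,0,-0.36]]])

```text
t: 23.65
eef_pos: [0.6205, -0.0255, 0.1388]
ee_rot: [3.141, 0.0, -0.793]
force: [0.6, 0.6, -1.1]
width: 0.0534
gripper_force: 12.0
```

```bash
python3 - <<'E'
from look import *
f,st=look('w10')
print(go(st,.621,-.0257,.015,np.radians(-45)-.008))
E
```

```text
23.7 [ 0.6206 -0.0253  0.1389] [ 3.1415e+00  2.0000e-04 -7.9240e-01] [ 0.27  0.34 -0.23 -0.   -1.    0.51] [ 0.3  0.4 -2.5] 0.0538
[0.01, -0.0, 2.06, 0.01]
```

View pics/w10.png

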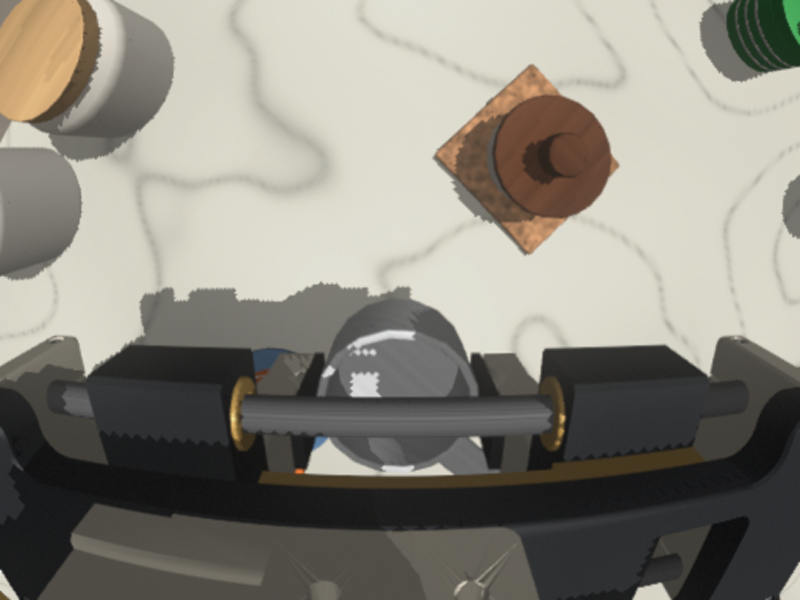

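The wrist view shows the lid centred on the dish, with its disc at (552,156) and knob at (570,155). The mat corners are at (532,65), (436,157), (527,254) and (618,165). The measure's rim in hand spans y 331–471, and its handle leaves to the lower right at (465,455).

```bash
python3 - <<'E'
from h import *
f,st=pickle.load(open('w10.pkl','rb'))
P=lambda a,z: plane(f,np.array(a)*.64-.2,z,True)
m=P([[532,65],[436,157],[527,254],[618,165]],.006); print('mat',m.mean(0))
print('lid',P([[552,156]],.049))
r=P([[398,331],[398,471]],st['eef_pos'][2]+.0243); print('rim',r,r.mean(0),np.linalg.norm(r[0]-r[1]),'tcp',st['eef_pos'])
E
```

```text
mat [ 0.62115683 -0.14763906]
lid [[ 0.62202641 -0.14724943]]
rim [[ 0.63959377 -0.04519341]
 [ 0.60299953 -0.00807997]] [ 0.62129665 -0.02663669] 0.05212049590435387 tcp [ 0.62055873 -0.02531655  0.1388613 ]
```

Request:
jog_arm(deltas=[[[0,0,0.7,0],[0,0,1.3,0],[0,0,1.75,0],[0,0,1.95,0],[0,0,2.02,0],[0,0,2.05,0],[0,0,2.05,0]]])

```text
t: 24.58
eef_pos: [0.6213, -0.0264, 0.0169]
ee_rot: [-3.14, -0.001, -0.794]
force: [0.0, -0.1, -0.8]
width: 0.0538
gripper_force: 12.0
```

```bash
python3 - <<'E'
from look import *
f,st=look('w11',False)
print(go(st,.621,-.0257,.0137,np.radians(-45)-.008))
E
```

```text
24.62 [ 0.6212 -0.0264  0.0169] [-3.1404e+00 -8.0000e-04 -7.9380e-01] [ 0.27  0.47 -0.35  0.   -0.75  0.51] [-0.6 -0.2 -1. ] 0.0539
[-0.01, -0.01, 0.05, -0.0]
```

Request:
jog_arm(deltas=[[[-0.01,-0.01,0.015,0],[-0.01,-0.01,0.03,0],[-0.01,-0.01,0.045,0],[-0.01,-0.01,0.055,0],[-0.01,-0.01,0.055,0]]])

```text
t: 25.25
eef_pos: [0.6208, -0.0257, 0.0138]
ee_rot: [-3.141, -0.0, -0.794]
force: [-3.2, 0.1, 8.2]
width: 0.0539
gripper_force: 12.0
```

Request:
jog_arm(deltas=[[[0,0,0,0],[0,0,0,0],[0,0,0,0],[0,0,-0.3,0],[0,0,-1.2,0],[0,0,-2.2,0],[-0.3,0.3,-3.1,-1],[-1.0,0.9,-3.1,-2]]], grip=74)

```text
t: 26.25
eef_pos: [0.5432, -0.0204, 0.2044]
ee_rot: [-3.135, -0.007, -0.616]
force: [-0.7, 0.9, -1.0]
width: 0.0742
gripper_force: 0.0
```

Request:
jog_arm(deltas=[[[-1.5,1.3,0,-5],[-1.5,1.3,0,-5],[-1.5,1.3,0,-5],[-1.5,1.3,0,-5],[-1.5,1.3,0,-5],[-1.5,1.3,0,-5]]], grip=40)

```text
t: 27.0
eef_pos: [0.4219, -0.032, 0.1986]
ee_rot: [3.141, 0.001, -0.184]
force: [0.7, 0.7, -0.1]
width: 0.0402
gripper_force: 0.0
```

```bash
python3 - <<'E'
from look import *
f,st=look('w12',False)
t,_=look('t12',False,'top')
for c in blobs(f,(8,70,60),(25,255,255),150)[:6]:
    p=plane(f,c,.007,True).astype(np.float32); print(c.min(0),c.max(0),cv2.minAreaRect(p))
g=np.hstack([cv2.resize(f['img'],(400,300)),cv2.resize(t['img'][120:216,220:348],(400,300),interpolation=cv2.INTER_CUBIC)])
cv2.imwrite('pics/c12.png',g[:,:,::-1])
E
```

```text
27.05 [ 0.4219 -0.032   0.1985] [ 3.1411e+00  7.0000e-04 -1.8400e-01] [ 0.39 -0.05 -0.55  0.   -1.07  0.99] [ 0.3  0.3 -0.7] 0.0401
27.1 [ 0.4218 -0.032   0.1984] [ 3.1411e+00  8.0000e-04 -1.8370e-01] [ 0.39 -0.05 -0.55  0.   -1.07  0.99] [-0.3 -0.7  0.2] 0.04
[72  1] [143  63] ((0.6391680836677551, 0.11976680904626846), (0.11385801434516907, 0.07890856266021729), 36.08836364746094)
[143 289] [432 311] ((0.22145172953605652, -0.05875134468078613), (0.46414482593536377, 0.02087341621518135), 79.50183868408203)
[282   0] [359  37] ((0.5978594422340393, -0.1476108878850937), (0.09186039119958878, 0.04923971742391586), 85.17266845703125)
[226 123] [254 233] ((0.4181705713272095, -0.013873668387532234), (0.03542669489979744, 0.1377214789390564), 79.43525695800781)
[471 124] [496 166] ((0.4116973280906677, -0.3728261888027191), (0.052268169820308685, 0.06381572782993317), 76.68665313720703)
[325 242] [338 289] ((0.27695512771606445, -0.1162734404206276), (0.07588379830121994, 0.016541382297873497), 2.984839916229248)
```

View pics/c12.png

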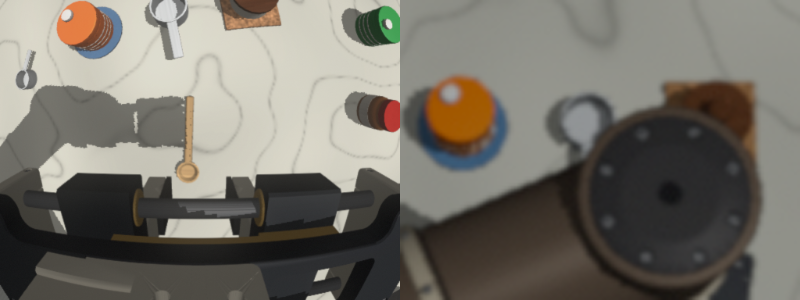

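The wrist half shows the measure standing between the cup and the dish with its handle pointing down the picture (towards the robot). The spoon runs from its handle end at (190,97) to the bowl at (188,172). The top half confirms the cup is on the coaster and the measure is upright.

```bash
python3 - <<'E'
from h import *
f,st=pickle.load(open('w12.pkl','rb'))
c=[c for c in blobs(f,(8,70,60),(25,255,255),150) if c[:,0].min()==226][0]
p=plane(f,c,.007,True)
m=np.zeros((384,512),np.uint8); cv2.drawContours(m,[c.reshape(-1,1,2)],-1,1,-1)
mid=[]
for v in range(124,234,8):
    u=np.where(m[v])[0]; mid.append((u.mean(),v)); print(v,u.min(),u.max(),end=' | ')
h=plane(f,[q for q in mid if 128<q[1]<195],.006,True)
vx,vy,x0,y0=cv2.fitLine(h.astype(np.float32),cv2.DIST_HUBER,0,.01,.01).ravel()
if vx>0: vx,vy=-vx,-vy
d=np.array([vx,vy]); s=(p-[x0,y0])@d; print('\naz',np.degrees(np.arctan2(vy,vx)),'len',np.ptp(s))
o=np.array([x0,y0])+d*((s.min()+s.max())/2); print('origin',o, 'end',np.array([x0,y0])+d*s.min(),'tip',np.array([x0,y0])+d*s.max())
yaw=np.arctan2(vy,vx)-np.pi; print(yaw,go(st,*o,.0045,yaw))
E
```

```text
124 239 246 | 132 238 247 | 140 238 246 | 148 238 246 | 156 237 246 | 164 237 246 | 172 237 245 | 180 237 245 | 188 237 245 | 196 236 245 | 204 236 245 | 212 228 251 | 220 226 254 | 228 229 251 | 
az 167.4192 len 0.1379594196533223
origin [ 0.41775849 -0.01581654] end [ 0.48508199 -0.03084142] tip [ 0.35043499 -0.00079166]
-0.21957612 [-0.12, -0.25, 3.23, 0.41]
```

Request:
jog_arm(deltas=[[[-0.12,-0.25,0.9,0.41],[-0.12,-0.25,1.8,0.41],[-0.12,-0.25,2.6,0.41],[-0.12,-0.25,3.05,0.41],[-0.12,-0.25,3.18,0.41],[-0.12,-0.25,3.18,0.41]]])

```text
t: 27.85
eef_pos: [0.4174, -0.016, 0.0078]
ee_rot: [3.141, 0.001, -0.219]
force: [0.5, -0.2, -0.5]
width: 0.0398
gripper_force: 0.0
```

```bash
python3 - <<'E'
from h import *
from station import arm
st=arm.get_state(); print(st['eef_pos'],st['force'],go(st,.4178,-.0158,.0045,-.2196))
E
```

```text
[ 0.41741983 -0.01597802  0.00784178] [ 0.51224417 -0.16548736 -0.46889819] [0.01, -0.0, 0.06, 0.01]
```

Request:
jog_arm(deltas=[[[0,0,0.05,0],[0,0,0.05,0]]])

```text
t: 28.1
eef_pos: [0.4178, -0.0157, 0.0056]
ee_rot: [-3.141, -0.001, -0.219]
force: [-0.2, -0.2, -0.9]
width: 0.0401
gripper_force: 0.0
```

Request:
jog_arm(deltas=[[[0,0,0,0],[0,0,0,0],[0,0,0,0],[0,0,0,0],[0,0,0,0],[0,0,0,0]]], grip=4, squeeze=12)

```text
t: 28.85
eef_pos: [0.4173, -0.0159, 0.005]
ee_rot: [-3.142, -0.0, -0.219]
force: [-0.8, 1.1, 3.9]
width: 0.0115
gripper_force: 12.0
```

Request:
jog_arm(deltas=[[[0,0,-0.3,0],[0,0,-1.2,0],[0,0,-1.9,2],[0.5,0.35,-1.9,4],[1.0,0.7,-1.9,6],[1.6,1.05,-1.9,8],[2.1,1.4,-1.9,10],[2.6,1.75,-1.9,12]]])

```text
t: 29.85
eef_pos: [0.5472, -0.1534, 0.1183]
ee_rot: [3.141, 0.0, -1.272]
force: [0.5, 0.2, 0.2]
width: 0.0115
gripper_force: 12.0
```

Request:
jog_arm(deltas=[[[0,0,0,2],[0,0,0,4],[0,0,0,6],[0,0,0,8],[0,0,0,10],[0,0,0,12],[0,0,0,14],[0,0,0,16]]])

```text
t: 30.85
eef_pos: [0.5464, -0.1523, 0.1184]
ee_rot: [3.141, -0.001, -2.668]
force: [-0.0, 0.1, -0.6]
width: 0.0115
gripper_force: 12.0
```

```bash
python3 - <<'E'
from h import *
from station import arm
st=arm.get_state(); print(st['t'],st['eef_pos'],st['ee_rot'],st['force'],st['width'],np.round(st['q'],2),go(st,.6205,-.226,.12,-np.pi-.008),go(st,.6205,-.146,.12,-np.pi-.008))
E
```

```text
30.85 [ 0.5463919  -0.1523095   0.11841127] [ 3.14114685e+00 -6.40978280e-04 -2.66814096e+00] [-0.00645503  0.07207447 -0.57140087] 0.011474626457293993 [ 0.07  0.28 -0.37 -0.   -0.92 -1.17] [-0.54, -1.66, -0.03, 5.52] [-1.15, -0.47, -0.03, 5.52]
```

Request:
jog_arm(deltas=[[[-0.3,-0.9,0,2],[-0.54,-1.66,0,4],[-0.54,-1.66,0,5.5],[-0.54,-1.66,0,5.5],[-0.54,-1.66,0,5.5]]])

```text
t: 31.48
eef_pos: [0.621, -0.2254, 0.1187]
ee_rot: [3.141, -0.001, -3.139]
force: [0.3, -0.5, 0.3]
width: 0.0117
gripper_force: 12.0
```

```bash
python3 - <<'E'
from look import *
f,st=look('w13'); print(f['xyz'])
for c in blobs(f,(8,70,60),(25,255,255),100)[:8]:
    p=plane(f,c,.12,True); print(c.min(0),c.max(0),p.min(0),p.max(0))
print(go(st,.6205,-.226,.0085,-np.pi-.008))
E
```

```text
31.52 [ 0.6211 -0.2254  0.1189] [ 3.1415e+00 -1.0000e-04 -3.1394e+00] [-0.05  0.42 -0.16 -0.   -1.   -1.51] [-0.3 -0.1  0.8] 0.0119
[ 0.54888373 -0.22621929  0.27706417]
[287 143] [383 223] [ 0.56461003 -0.20748267] [ 0.60997779 -0.14992746]
[ 62 268] [393 311] [ 0.64765978 -0.36468286] [ 0.67438845 -0.12790414]
[244 121] [264 253] [ 0.55314359 -0.23200384] [ 0.6289256  -0.22022592]
[282 242] [290 291] [ 0.62177373 -0.20977708] [ 0.65633638 -0.20407395]
[219 243] [226 291] [ 0.62250646 -0.24759163] [ 0.65644161 -0.24250654]
[494 171] [511 216] [ 0.57502456 -0.05572766] [ 0.60934444 -0.03976648]
[89  0] [129   7] [ 0.47355058 -0.32432666] [ 0.48202147 -0.29692571]
[501 176] [511 220] [ 0.57871275 -0.04726364] [ 0.6129475  -0.03188517]
[0.01, -0.01, 1.84, 0.12]
```

View pics/w13.png

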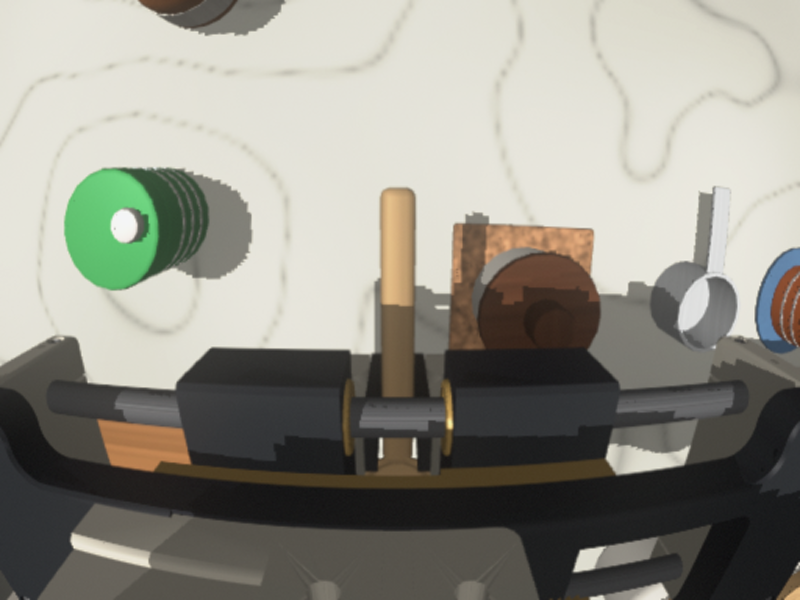

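The wrist view shows the spoon's handle straight along the mat's edge, with its end at (398,190). The dish and lid are to the right, the measure stands with its handle towards the robot, and the green cup at (115,228) is clear. I'll lower the spoon but stop just high enough that the gripper body stays above the lid's knob.

Request:
jog_arm(deltas=[[[0.02,-0.01,0.6,0.1],[0.02,-0.01,1.1,0.1],[0.02,-0.01,1.5,0.1],[0.02,-0.01,1.7,0.1],[0.02,-0.01,1.78,0.1],[0.02,-0.01,1.8,0.1],[0.02,-0.01,1.8,0.1]]])

```text
t: 32.4
eef_pos: [0.6208, -0.2264, 0.0118]
ee_rot: [-3.141, 0.001, 3.133]
force: [0.4, 0.2, -0.6]
width: 0.0115
gripper_force: 12.0
```

```bash
python3 - <<'E'
from h import *
from station import arm
st=arm.get_state(); print(st['eef_pos'],st['ee_rot'],st['force'],go(st,.6205,-.226,.0072,-np.pi-.008))
E
```

```text
[ 0.62076226 -0.22638806  0.01175347] [-3.14142105e+00  1.38136159e-03  3.13254150e+00] [ 0.43220518  0.20682551 -0.56629517] [0.0, 0.01, 0.08, -0.01]
```

Request:
jog_arm(deltas=[[[0,0,0.03,0],[0,0,0.05,0],[0,0,0.07,0],[0,0,0.07,0],[0,0,0.07,0]]])

```text
t: 33.02
eef_pos: [0.6202, -0.2264, 0.0066]
ee_rot: [-3.142, -0.0, 3.132]
force: [0.4, 0.8, -0.2]
width: 0.0118
gripper_force: 12.0
```

Request:
jog_arm(deltas=[[[0,0,0,0],[0,0,0,0],[0,0,0,0],[0,0,-0.1,0],[0,0,-0.4,0],[0,0,-1.2,0],[0,0,-2.2,0],[0,0,-3.2,0]]], grip=20)

```text
t: 34.02
eef_pos: [0.62, -0.2264, 0.2022]
ee_rot: [-3.141, 0.001, 3.132]
force: [1.0, -0.0, -0.4]
width: 0.0202
gripper_force: 0.0
```

Request:
jog_arm(deltas=[[[0.9,-0.9,0,0],[1.8,-1.8,0,0],[2.3,-2.6,0,0],[2.3,-3.5,0,0],[2.3,-4.4,0,0],[2.3,-5.3,0,0],[2.3,-6.2,0,0],[2.3,-7,0,0]]])

```text
t: 35.02
eef_pos: [0.4777, -0.6471, 0.2004]
ee_rot: [-3.141, 0.001, 3.132]
force: [0.7, -0.1, 0.5]
width: 0.0202
gripper_force: 0.0
```

```bash
python3 - <<'E'
from look import *
s,_=look('s14',False,'scene'); t,_=look('t14',False,'top')
for n,f in (('top',t),('scene',s)):
    for k,lo,hi,z in (('blue',(95,80,40),(125,255,255),.005),('wood',(8,70,60),(25,255,255),.006)):
        for c in blobs(f,lo,hi,25):
            p=plane(f,c,z).astype(np.float32); q=cv2.minAreaRect(p)
            if .5<q[0][0]<.72 and abs(q[0][1])<.32: print(n,k,np.round(q[0]+q[1],4),round(q[2],1))
a=cv2.resize(s['img'][80:260,110:350],(400,300),interpolation=cv2.INTER_CUBIC); b=cv2.resize(t['img'][115:211,220:348],(400,300),interpolation=cv2.INTER_CUBIC)
cv2.imwrite('pics/c14.png',np.hstack([a,b])[:,:,::-1])
E
```

```text
35.08 [ 0.476  -0.6519  0.1985] [-3.1399e+00 -1.1000e-03  3.1294e+00] [-0.7   0.59  0.33  0.   -1.31 -0.88] [-0.5 -1.5  0.2] 0.0199
35.12 [ 0.4763 -0.6492  0.198 ] [-3.1414e+00 -1.1000e-03  3.1285e+00] [-0.7   0.59  0.32  0.   -1.3  -0.89] [ 0.5 -0.3  1.1] 0.02
top blue [0.6049 0.0958 0.0536 0.0843] 6.3
top wood [ 0.6185 -0.148   0.0879  0.0858] 89.2
top wood [0.6329 0.1005 0.0651 0.0766] 89.4
top wood [ 0.6196 -0.225   0.031   0.1336] 87.2
scene blue [0.6298 0.1066 0.0649 0.0855] 48.0
scene wood [0.6055 0.0771 0.1055 0.0689] 43.7
scene wood [ 0.6574 -0.136   0.017   0.0709] 0.4
```

View pics/c14.png

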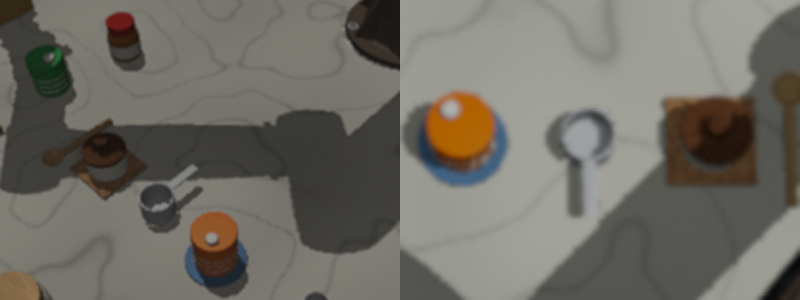

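The final views show everything in place:
- **Dish and lid:** the dish with its lid is in the middle of the mat, about (710,135) in the top half.
- **Orange cup:** it stands on the coaster at (462,130).
- **Measure:** it stands between the two at (587,137), with its handle pointing down the picture towards the robot.
- **Spoon:** it lies along the mat's far side, from its bowl at (788,90) to its handle end at (792,205).
- **Green cup and honey jar:** neither was touched.

I'm handing the job in.

```bash
python3 -c "
from station import arm
print(arm.job_done())"
```

```text
the job is handed in; nothing more can be done
None
```

I did every placement in the order asked and handed the job in at about 35 s of the 138 s allowed; the final camera views showed everything in place, but no verdict came back.

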